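Hang the water sampler on its drop-nose peg and shut the splash guard

TASK

Hang the blue-headed water sampler by its eye on the station's square peg: push it in so that the eye lifts the brass drop keeper, and on past it until the keeper falls down behind the eye, then draw the sampler gently outwards so that the eye is felt pulling against the fallen keeper and is held by it. Let the sampler hang freely, and push the low sliding splash guard shut in front of it until its latch snaps home. Do not strain the peg and keeper, and leave the bottles, the label roll and the dish where they stand.

Things in the scene. Friction and masses are not known exactly. Their poses are not given: they have to be found in the camera images.
- station: Fixed stand: aluminium base 185 x 305 x 12 mm (x -95 to +90, y -105 to +200 mm), white back panel 150 mm wide, 190 mm high, front face at x +75. Origin on the worktop below the peg's line; x from nose to the panel, y left, z up. Level square steel peg 12 x 12 mm along x, axis 174 mm high at y 0. Guard slides along y at x -75; black latch housing 80 mm high at x -94 to -56, y -87 to -58.
- keeper (a joint): Brass drop keeper in the peg's forked nose, 40 g, 5 mm wide, 4 to 12 mm thick, 45 mm long. 0 = hanging down (a stop bars it from swinging outwards); the lower bar of the eye swings it inwards, towards the collar, up to 1.35 rad, and it falls back by its weight once that bar has passed its tip. Pivot on the peg's axis, 8 mm inside the nose, 64 mm in front of the collar.
- guard (a joint): Splash guard, clear panel in an aluminium frame 130 mm long, top 124 mm above the worktop: 0 = fully open (to the station's left), 0.1235 m = shut and latched. About 1.5 N friction; from 0.111 m a sprung roller resists with about 6 N, past 0.118 m it drops behind a ridge and pulls the guard home to its stop.
- guard_handle (a point): Centre of the guard's orange upright handle tab, 28 (x) x 12 (y) x 50 mm high, 147 mm above the worktop (top 172 mm), near the guard's left end. Pushing it to the station's right (-y) shuts the guard. Axes as the station's.
- sampler_mid (a point): Middle (97.5 mm up) of the loose upright water sampler, 195 mm high, about 0.3 kg. z up; x along the axis of its eye (both ways alike), y across. Steel flask diameter 50 to 62 mm height, neck diameter 18 to 95 mm height, blue eye plate 44 mm wide, 12 thick, to 155 mm height, then a ribbed grip tab 26 mm wide (y), 14 thick (x), to 195 mm height.
- sampler_eye (a point): Centre of the sampler's eye, on its axis 125 mm above its base, axes as sampler_mid. The eye is a rectangular hole 24 mm wide (y) and 40 mm high (105 to 145 mm above the base); the bars above and below it are 10 mm high.
- reagent_1: Reagent bottle, yellow cap, 43 mm diameter, 84 mm high, origin at its underside: leave alone.
- reagent_2: Reagent bottle, green cap, 43 mm diameter, 84 mm high, origin at its underside: leave alone.
- label_roll: White label roll, 66 mm diameter, 30 mm high, origin at its underside: leave alone.
- petri_dish: Clear dish, 92 mm diameter, 16 mm high, origin at its underside: leave alone.
- peg_line (a point): Point on the peg's axis, fixed to the station at its x +45 mm, 174 mm high. The face of the black collar (diameter 32 mm) at the peg's root lies here on average, but the peg's reach has been set up to 8 mm in or out of this along x, which no reading tells: feel for collar and keeper. The nose is 72 mm in front of the collar's face; the eye is home when its plate touches that face.
There are look-alikes about, which are no part of the job. What is shaped like the part that bears sampler_mid but red is not meant.

How it is judged:
On the way, in this order (a step that is already met when the one before it is completed fails the run):
1. the eye is on the peg, past the keeper, and the keeper has fallen down in front of it (x of sampler_eye in the frame of station between -0.005 and 0.055 m and y of sampler_eye in the frame of station between -0.012 and 0.012 m and z of sampler_eye in the frame of station between 0.152 and 0.188 m and value of joint keeper below 0.12 rad), for 0.1 s.
2. the sampler is drawn outwards so that its eye pulls on the fallen keeper with at least 1.5 N (contact force between sampler and keeper above 1.5 N and value of joint keeper below 0.12 rad and x of sampler_eye in the frame of station between -0.019 and 0.055 m), for 0.05 s.
At the end, for the whole second after the job is handed in: The sampler hangs at rest (below 0.05 m/s) with the peg through its eye and bearing it, upright within 0.2 rad, its eye between the keeper and the collar; the keeper hangs down within 0.12 rad; the guard is latched, within 2.5 mm of its shut stop (x of sampler_eye in the frame of station between -0.019 and 0.055 m and y of sampler_eye in the frame of station between -0.012 and 0.012 m and z of sampler_eye in the frame of station between 0.152 and 0.166 m and angle between sampler_eye's own z axis and vertical below 0.2 rad and linear speed of sampler below 0.05 m/s and value of joint keeper below 0.12 rad and value of joint guard above 0.121 m); the robot touches nothing.
It fails at once if the sampler is pressed on the station with its peg and keeper with more than 60 N (contact force between sampler and station above 60 N).
It fails at once if a reagent bottle, the label roll or the dish is moved more than 20 mm (distance of any of reagent_1, reagent_2, label_roll, petri_dish from where it was at the start of the episode above 0.02 m).
It also fails if it takes over 61 s, if anything falls off the work surface, if the arm or the gripper's body presses on something with over 40 N, if the wrist force passes 120 N, or if a joint passes its speed limit or range.

ROBOT

A 6-joint arm with a two-finger parallel gripper is mounted at the origin on a cart in front of the work surface, level with it; the furniture and walls round the work are solid. World frame = base frame: x ahead of the robot, y to its left, z up, the work surface at z = 0. Lengths are in m, angles in rad, forces in N, time in s.
With the tool pointing down it reaches from about 0.425 to 0.95 m from the base axis. Payload 3.5 kg.
Tool frame: the origin (TCP) lies at the very end of the fingers, on their centre line; the grasp point (between the pads) lies ctrl.tcp_to_grasp behind it (ctrl.tcp_to_grasp is the distance from the TCP to the grasp point, in m); z points along the fingers, y is the line along which they close (so a half turn about z gives the same grasp; the last joint's range is limited). The gripper opens to 85 mm and grips with 20 to 120 N. Pads are 22 mm wide; open, the fingers measure 114 mm over their backs; the gripper's body (76 mm by 85 mm) begins 54 mm behind the grasp point. The pads swing forward as they close: fully open they stand 13 mm farther back than shut.
Start: joints at [-1.427, 0.286, 1.577, -0, 1.279, -0.15], TCP at [0.195, -0.646, 0.195] pointing down, gripper open.
Joint ranges: [-2.77, 2.77], [-0.9, 2.22], [0.21, 2.48], [-1.53, 4.67], [0.24, 2.81], [-2.84, 2.84]. Speed limits (rad/s): [2.79, 2.79, 3.14, 3.14, 3.14, 3.14].

INTERFACE

Orientations are given as a unit quaternion [x, y, z, w].
In Python, from plant import ctrl gives the robot as it stands.
- The arm moves only by the shell command python3 -m inch 'ROWS' [FORCE]. ROWS is JSON, a list of rows, each an object with "slide": the shift along the tool's x, y, z in cm, a list of three; "turn": the turn about the tool's z in rad; "grip": the finger opening in cm, from 0 to 8.54. A call has 1 to 20 rows; each row is the pose to reach, as a shift and turn from the pose commanded when the call began, along the tool's axes at that moment; what a row does not reach only later rows make up. A row lasts 1/10 s, in which the tool goes at most 50 mm and 8.59 degrees, less where a joint would pass 70% of its speed; a pose out of reach is approached as far as the arm can. A call with a gripper value outside its range is refused whole. The fingers move at their own pace and stop on an object; FORCE is the grip in N (left out, the last holds). Time passes only in rows, so rows that repeat a pose let the fingers close. It gives the time, the measured TCP pose, the force, the opening and the grip force at its end, in the units of the state.
- ctrl.get_state(): the state, without advancing time (a new reading comes with each control period).
- ctrl.read_camera(name): name is "side" or "top"; returns (picture, depth): 384x512x3 uint8, red, green, blue; 384x512 float32, m along the optical axis (not along the pixel's ray), 0 where there is no reading.
- ctrl.camera_info(name): a dict with "K" (3x3 intrinsics, pixels), "D" ([k1, k2, p1, p2, k3] as OpenCV has them; the pictures are not rectified), "camera_from_world" (4x4, takes a point from world to camera coordinates). Camera axes: x right, y down, z forward; pixel columns grow to the right and rows downward; lengths in m; the calibration is good to about 2 mm. A picture is of the moment at which its call begins. camera_info takes no time and is no camera call.
- ctrl.sign_off(): hands the job in; it is judged then, once.
The state is a dict: "time": time; "qpos": joint angles; "dq": joint speeds; "joint_efforts": joint torques, N m; "eef_pos": TCP position; "tcp_rot": TCP orientation; "contact_force": force on the tool from outside, world axes, zero at the start; "wrist_torque": the same for the moment, N m; "opening": opening from 0.0 (shut) to 1.0 (fully open); "finger_force": force on a finger pad.
Only numpy, scipy, OpenCV 4.12 (cv2) and the standard library are available. Lean on these libraries where they do the work, as an engineer would, in place of code of your own. Each camera call takes 0.05 s, during which the arm holds its last target. There are 200 camera calls.

## Working session

There is one attempt and no reset: what is moved stays moved. The work goes in short steps, Python scripts to look and compute and a shell command to move; the robot and the scene stay as the last step left them, time stands still between calls to the robot, and variables do not carry over. Pictures are saved under pics/ and viewed, at most 10 in all, crops included, and the job is handed in when it is done.

```bash
ls; mkdir -p pics
python3 - <<'E'
from plant import ctrl
import cv2,numpy as np
for n in("side","top"):
    p,d=ctrl.read_camera(n); np.savez(f"pics/{n}0.npz",p=p,d=d); cv2.imwrite(f"pics/{n}0.png",p[...,::-1])
    i=ctrl.camera_info(n); print(n,np.round(i["K"],1).tolist(),np.round(i["D"],3),np.round(i["camera_from_world"],3).tolist())
s=ctrl.get_state(); print(s, ctrl.tcp_to_grasp)
E
```

```text
pics
side [[422.5, 0.0, 254.2], [0.0, 422.5, 193.5], [0.0, 0.0, 1.0]] [0.035 0.    0.    0.    0.   ] [[-0.994, -0.113, -0.007, 0.513], [-0.097, 0.883, -0.459, 0.073], [0.058, -0.456, -0.888, 1.27], [0.0, 0.0, 0.0, 1.0]]
top [[484.0, 0.0, 260.1], [0.0, 484.0, 190.7], [0.0, 0.0, 1.0]] [-0.208  0.     0.     0.     0.   ] [[0.378, -0.926, -0.007, -0.155], [-0.771, -0.31, -0.557, 0.471], [0.513, 0.216, -0.831, 1.391], [0.0, 0.0, 0.0, 1.0]]
{'time': 0.1, 'qpos': array([-1.42697896e+00,  2.87112204e-01,  1.57806341e+00, -1.44374623e-05,
        1.27858352e+00, -1.50001501e-01]), 'dq': array([ 0.00093545, -0.00079636, -0.0029071 , -0.0007634 , -0.00091641,
        0.00095333]), 'joint_efforts': array([ 2.34166500e-04, -4.07297087e+01, -2.93699008e+01, -1.24732637e-04,
        3.43014894e-03,  5.31409476e-07]), 'eef_pos': array([ 0.19541105, -0.64538262,  0.19344439]), 'tcp_rot': array([ 9.89227318e-01,  1.46383538e-01, -3.56098399e-06, -1.08325586e-03]), 'contact_force': array([0.14245253, 0.45202084, 0.05076308]), 'wrist_torque': array([0.02182267, 0.01454495, 0.01751303]), 'finger_force': 0.0, 'opening': 1.0002458811872086} 0.0187
```

View pics/side0.png

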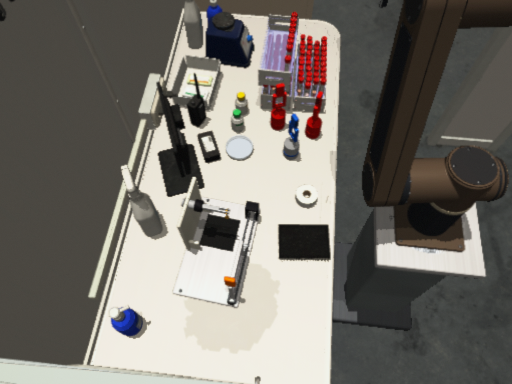

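View pics/top0.png

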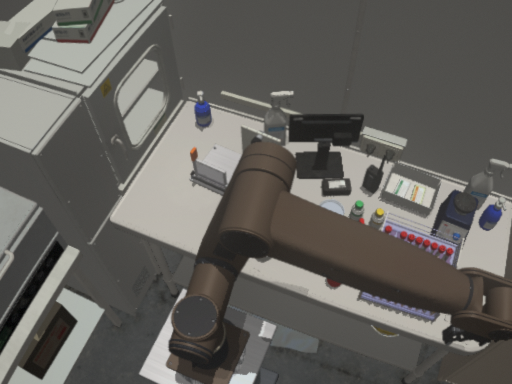

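Side view: station at about (215,250), peg near (222,208), black latch housing (252,210), orange handle (230,281). Candidates: blue-headed sampler (291,135), red ones (278,105) and (314,117); spray/blue bottles elsewhere. The blue one at (291,135) fits; enlarging to confirm.

```bash
cat > h.py <<'E'
from plant import ctrl
import cv2,numpy as np
def load(n,k):
    z=np.load(f"pics/{n}{k}.npz"); return z['p'],z['d']
def snap(n,k):
    p,d=ctrl.read_camera(n); np.savez(f"pics/{n}{k}.npz",p=p,d=d); return p,d
def world(n,uv,z):
    i=ctrl.camera_info(n); K,D,T=[np.array(i[k],float) for k in("K","D","camera_from_world")]
    q=cv2.undistortPoints(np.array(uv,float).reshape(-1,1,2),K,D).reshape(-1,2); z=np.array(z,float).reshape(-1,1)
    return (np.hstack([q*z,z])-T[:3,3])@T[:3,:3]
def pix(n,X):
    i=ctrl.camera_info(n); K,D,T=[np.array(i[k],float) for k in("K","D","camera_from_world")]
    return cv2.projectPoints(np.array(X,float).reshape(-1,3),cv2.Rodrigues(T[:3,:3])[0],T[:3,3],K,D)[0].reshape(-1,2)
def cloud(n,p,d,box):
    u0,v0,u1,v1=box; v,u=np.mgrid[v0:v1,u0:u1]; m=d[v,u]>0
    return world(n,np.stack([u[m],v[m]],1),d[v,u][m]),p[v,u][m].astype(int)
E
python3 - <<'E'
from h import *
p,d=load("side",0)
a=cv2.resize(p[95:180,220:340],None,fx=5,fy=5,interpolation=cv2.INTER_CUBIC)
b=cv2.resize(p[170:310,165:270],None,fx=4,fy=4,interpolation=cv2.INTER_CUBIC)
cv2.imwrite("pics/samp.png",a[...,::-1]);cv2.imwrite("pics/stat.png",b[...,::-1])
X,c=cloud("side",p,d,(275,105,310,165))
m=(c[:,2]>c[:,0]+50)&(X[:,2]>.06); print("blue",m.sum(),X[m].min(0),X[m].max(0),X[m].mean(0))
# top-of-tab points and flask
t=m&(X[:,2]>.16); print("tab",X[t].mean(0),np.ptp(X[t],0)); e=m&(X[:,2]<.15);print("plate",X[e].mean(0),np.cov(X[e,:2].T))
# orange handle
X,c=cloud("side",p,d,(215,260,250,300)); m=(c[:,0]>170)&(c[:,2]<80)&(c[:,1]<150); print("orange",m.sum(),X[m].min(0),X[m].max(0))
# base plate
X,c=cloud("side",p,d,(150,170,275,320)); m=abs(X[:,2]-.012)<.004;print(m.sum())
r=cv2.minAreaRect(X[m&(c.min(1)>90)][:,:2].astype(np.float32));print(r)
m=(X[:,2]>.186)&(X[:,2]<.2);print("panel top",cv2.minAreaRect(X[m][:,:2].astype(np.float32)),X[m].mean(0))
E
```

```text
blue 135 [ 0.40593064 -0.20303108  0.10018817] [ 0.4339789  -0.16227443  0.1988106 ] [ 0.41991505 -0.17918328  0.15401766]
tab [ 0.42085614 -0.18026683  0.18551644] [0.01878773 0.02328699 0.03847328]
plate [ 0.4199639  -0.17925434  0.11818627] [[ 4.90190487e-05 -7.90978044e-05]
 [-7.90978044e-05  1.44993144e-04]]
orange 41 [0.52937761 0.29299572 0.16650835] [0.55451483 0.3022125  0.17583037]
5244
((0.6185982823371887, 0.1109156459569931), (0.28408506512641907, 0.4620433747768402), 16.872285842895508)
panel top ((0.6701014637947083, 0.10007266700267792), (0.06134270504117012, 0.16491307318210602), 8.09904670715332) [0.67244918 0.1125047  0.18891184]
```

View pics/samp.png

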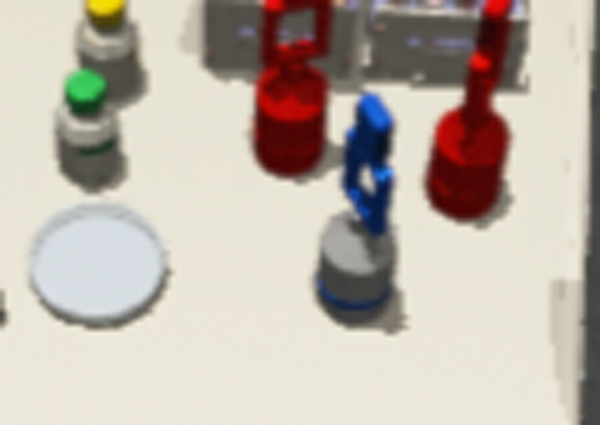

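View pics/stat.png

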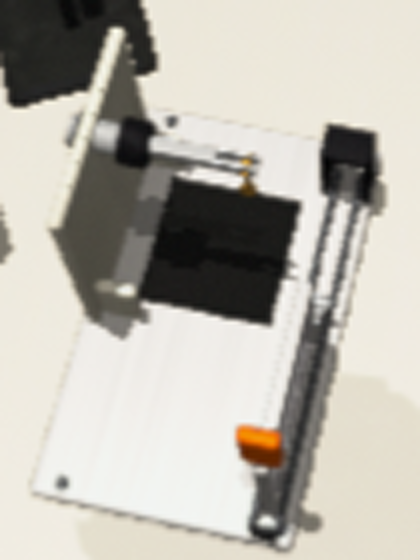

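Crop confirms: blue head on a grey flask at side pixel (291,135), the neighbours at (278,105) and (314,117) are red. Station crop: peg with brass keeper at (226,210), collar (198,205), housing (252,207), orange handle (229,278).

```bash
cat >> h.py <<'E'
def atz(n,uv,z):
    a=world(n,uv,[0]*len(uv)); b=world(n,uv,[1]*len(uv)); t=(np.array(z)-a[:,2])/(b-a)[:,2]; return (a+(b-a)*t[:,None])
E
python3 - <<'E'
from h import *
from scipy.optimize import least_squares
P=np.array([[190+4.5,177.5],[178,227],[252.5,205],[229.5,278],[173.3,292.5],[237.5,306.8]])
M=np.array([[.078,-.075,.19],[.078,.075,.19],[-.075,-.0725,.080],[-.075,np.nan,.172],[.09,.2,.012],[-.095,.2,.012]])
k=[0,1,2,4,5]
W=lambda q,m:np.c_[q[0]+m[:,0]*np.cos(q[2])-m[:,1]*np.sin(q[2]),q[1]+m[:,0]*np.sin(q[2])+m[:,1]*np.cos(q[2]),m[:,2]]
r=least_squares(lambda q:(pix("side",W(q,M[k]))-P[k]).ravel(),[.6,.1,-.1],loss="soft_l1");q=r.x
print("station",q,np.round((pix("side",W(q,M[k]))-P[k]),1).tolist())
h=atz("side",P[3:4],[.172])[0];print("handle",h,"local",W([0,0,-q[2]],np.array([[h[0]-q[0],h[1]-q[1],h[2]]])))
p,d=load("side",0)
X,c=cloud("side",p,d,(270,105,310,170))
m=(c[:,2]>c[:,0]+50)&(X[:,2]>.1)
# silhouette fit of blue part by pixels: model = points of plate/tab boxes
hsv=p.astype(int); mask=((hsv[...,2]>hsv[...,0]+50)).astype(np.uint8); mask[:105]=0;mask[150:]=0;mask[:,:275]=0;mask[:,310:]=0
def box(x,y,z0,z1): return [[a,b,c] for a in(-x,x) for b in y for c in(z0,z1)]
parts=[box(.007,(-.013,.013),.155,.195),box(.006,(-.022,.022),.145,.155),box(.006,(-.022,.022),.095,.105),box(.006,(-.022,-.012),.105,.145),box(.006,(.012,.022),.105,.145)]
def ren(q):
    im=np.zeros((384*8,512*8),np.uint8)
    for b in parts: cv2.fillConvexPoly(im,cv2.convexHull(np.round(pix("side",W(q,np.array(b)))*8+4).astype(np.int32)),255)
    return cv2.resize(im[95*8:175*8,265*8:320*8],None,fx=1/8,fy=1/8,interpolation=cv2.INTER_AREA)/255.
T=mask[95:175,265:320]
from scipy.optimize import minimize
best=min((minimize(lambda q:((ren(q)-T)**2).sum(),[.42,-.18,a],method="Nelder-Mead",options=dict(initial_simplex=np.array([[.42,-.18,a],[.426,-.18,a],[.42,-.174,a],[.42,-.18,a+.2]]))) for a in(.2,.5,.8)),key=lambda r:r.fun)
print("sampler",best.x,best.fun,T.sum())
E
```

```text
station [ 0.5987979   0.11872739 -0.09380385] [[0.4, -1.6], [0.7, 0.0], [-1.0, 0.2], [-1.3, 0.5], [0.5, 0.1]]
handle [0.54112258 0.29551688 0.172     ] local [[-0.07398098  0.17061003  0.172     ]]
sampler [ 0.42018698 -0.18674664  0.23275916] 73.32529027297193 138
```

```bash
cat > fit.py <<'E'
from h import *
from scipy.optimize import minimize
W=lambda q,m:np.c_[q[0]+m[:,0]*np.cos(q[2])-m[:,1]*np.sin(q[2]),q[1]+m[:,0]*np.sin(q[2])+m[:,1]*np.cos(q[2]),m[:,2]]
p,d=load("side",0); p=p.astype(int)
mask=(p[...,2]>p[...,0]*1.25+8).astype(np.uint8)
u0,v0,u1,v1=275,105,305,146
T=mask[v0:v1,u0:u1]
print("\n".join("".join(".#"[x] for x in r) for r in T))
def box(x,y,z0,z1): return [[a,b,c] for a in(-x,x) for b in y for c in(z0,z1)]
parts=[box(.007,(-.013,.013),.155,.195),box(.006,(-.022,.022),.145,.155),box(.006,(-.022,.022),.095,.105),box(.006,(-.022,-.012),.105,.145),box(.006,(.012,.022),.105,.145)]
def ren(q):
    im=np.zeros((384*8,512*8),np.uint8)
    for b in parts: cv2.fillConvexPoly(im,cv2.convexHull(np.round(pix("side",W(q,np.array(b)))*8+4).astype(np.int32)),255)
    return cv2.resize(im[v0*8:v1*8,u0*8:u1*8],None,fx=1/8,fy=1/8,interpolation=cv2.INTER_AREA)/255.
for a in(.1,.3,.5,.7,.9):
  r=minimize(lambda q:((ren(q)-T)**2).sum(),[.42,-.185,a],method="Nelder-Mead",options=dict(initial_simplex=np.array([[.42,-.185,a],[.426,-.185,a],[.42,-.177,a],[.42,-.185,a+.15]])))
  print(r.x,r.fun)
X,c=cloud("side",p.astype(np.uint8),d,(275,135,310,170)); m=(X[:,2]>.054)&(X[:,2]<.068)&(abs(X[:,0]-.42)<.035); print("flask top",X[m].min(0),X[m].max(0),m.sum())
E
python3 fit.py
```

```text
..............................
..............................
..............................
..............................
..............................
..............................
..............................
..............................
..............................
.................####.........
.................#####........
.................#####........
.................######.......
.................######.......
................########......
...............########.......
..............#########.......
..............########........
..............########........
..............########........
..............########........
..............########........
..............########........
..............###..####.......
..............###..#####......
..............###...####......
..............###...###.......
..............####..###.......
..............#####.###.......
...............########.......
................#######.......
................######........
................######........
.................#####........
.................#####........
...............
[... 769 characters left out ...]
args + args))
  File "fit.py", line 16, in <lambda>
    r=minimize(lambda q:((ren(q)-T)**2).sum(),[.42,-.185,a],method="Nelder-Mead",options=dict(initial_simplex=np.array([[.42,-.185,a],[.426,-.185,a],[.42,-.177,a],[.42,-.185,a+.15]])))
                          ~~~^^^
  File "fit.py", line 13, in ren
    for b in parts: cv2.fillConvexPoly(im,cv2.convexHull(np.round(pix("side",W(q,np.array(b)))*8+4).astype(np.int32)),255)
                                                                  ~~~^^^^^^^^^^^^^^^^^^^^^^^^^
  File "h.py", line 12, in pix
    i=ctrl.camera_info(n); K,D,T=[np.array(i[k],float) for k in("K","D","camera_from_world")]
ValueError: time passes only in moves, steps and waits
```

```bash
sed -i 's/^import cv2,numpy as np/import cv2,numpy as np\n_CI={n:ctrl.camera_info(n) for n in("side","top")}/; s/i=ctrl.camera_info(n)/i=_CI[n]/' h.py; sed -i '/^print("\\n"/d' fit.py; python3 fit.py
python3 - <<'E'
from h import *
p,d=load("side",0)
X,c=cloud("side",p,d,(270,105,310,170)); m=(c[:,2]>c[:,0]*1.25+8)&(X[:,2]>.1)&(X[:,2]<.2)&(abs(X[:,0]-.42)<.04)&(abs(X[:,1]+.18)<.04)
for lo,hi in((.1,.15),(.15,.21),(.1,.21)):
    k=m&(X[:,2]>lo)&(X[:,2]<hi); Y=X[k,:2]; w,v=np.linalg.eigh(np.cov(Y.T)); print(k.sum(),Y.mean(0),np.sqrt(w),np.arctan(v[1,0]/v[0,0]))
E
```

```text
[ 0.42041066 -0.18536549  0.37367631] 41.51509419454056
[ 0.42024279 -0.18574624  0.35425141] 41.894194540561315
[ 0.42001617 -0.18588502  0.37712471] 41.24113802383698
[ 0.41955688 -0.18449329  0.37468398] 42.42459054209919
[ 0.4199923  -0.1854288   0.37621302] 41.35557093425605
flask top [ 0.39506684 -0.20136697  0.05431368] [ 0.44283187 -0.15868748  0.06794812] 78
80 [ 0.42000865 -0.18035271] [0.00263124 0.01534233] 0.5558955332604171
99 [ 0.4194378  -0.17836763] [0.00305456 0.00951113] 0.6504169043484131
179 [ 0.41969293 -0.17925482] [0.00292938 0.01244842] 0.5826808036715306
```

```bash
python3 -m inch '[{"slide":[0,0,-5],"turn":0,"grip":8.5},{"slide":[0,0,-10],"turn":-0.15,"grip":8.5},{"slide":[2,-2,-13.5],"turn":-0.3,"grip":8.5},{"slide":[5,-5.4,-13.5],"turn":-0.45,"grip":8.5},{"slide":[8.4,-9.1,-13.5],"turn":-0.6,"grip":8.5},{"slide":[11.8,-12.7,-13.5],"turn":-0.75,"grip":8.5},{"slide":[15.2,-16.4,-13.5],"turn":-0.9,"grip":8.5},{"slide":[18.5,-20,-13.5],"turn":-1.05,"grip":8.5},{"slide":[21.9,-23.7,-13.5],"turn":-1.2,"grip":8.5},{"slide":[25.3,-27.4,-13.5],"turn":-1.35,"grip":8.5},{"slide":[28.6,-31,-13.5],"turn":-1.5,"grip":8.5},{"slide":[32,-34.6,-13.5],"turn":-1.65,"grip":8.5},{"slide":[34.9,-37.8,-13.5],"turn":-1.777,"grip":8.5},{"slide":[34.9,-37.8,-13.5],"turn":-1.777,"grip":8.5},{"slide":[34.9,-37.8,-13.5],"turn":-1.777,"grip":8.5},{"slide":[34.9,-37.8,-13.5],"turn":-1.777,"grip":8.5}]'
python3 - <<'E'
from h import *
from scipy.spatial.transform import Rotation as R
s=ctrl.get_state();print(s["qpos"],R.from_quat(s["tcp_rot"]).as_matrix().round(3).tolist())
p,d=snap("side",1); snap("top",1)
a=cv2.resize(p[60:180,230:350],None,fx=4,fy=4,interpolation=cv2.INTER_CUBIC)
cv2.imwrite("pics/s1.png",a[...,::-1])
E
```

```text
time: 1.7
eef_pos: [0.4197, -0.1839, 0.3294]
tcp_rot: [0.511, 0.86, -0.0, -0.0]
contact_force: [0.0, -0.3, 0.9]
opening: 0.997
finger_force: 0.0
[-6.34724680e-01 -2.82469215e-01  1.90553630e+00 -5.14860023e-04
  1.51917376e+00 -1.13301040e+00] [[-0.478, 0.878, -0.001], [0.878, 0.478, -0.0], [0.0, -0.001, -1.0]]
```

View pics/s1.png

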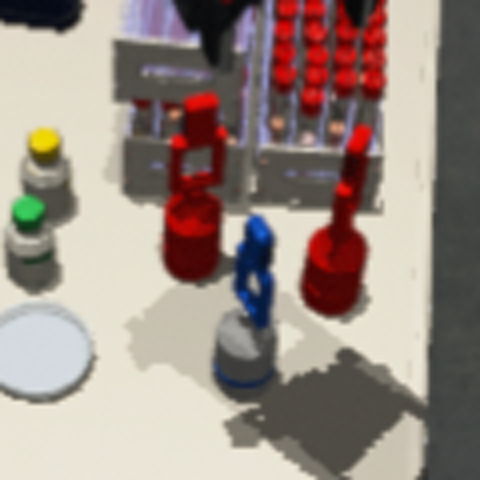

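The picture shows the blue sampler undisturbed under the gripper, its tab at about (295,118), red ones beside at (280,89) and (320,96). Checking finger clearance to the reds.

Run:
```python
from h import *
a=atz("side",[[280,87],[320,94],[294.5,116.5]],[.19]*3); print(a.round(3))
u=np.array([np.cos(.5),np.sin(.5)]);n=np.array([-u[1],u[0]])
r=a[:,:2]-[.4195,-.1835];print((r@u).round(3),(r@n).round(3))
```

```text
[[ 0.471 -0.291  0.19 ]
 [ 0.351 -0.277  0.19 ]
 [ 0.42  -0.187  0.19 ]]
[-0.007 -0.105 -0.001] [-0.119 -0.05  -0.004]
```

```bash
python3 -m inch '[{"slide":[-0.1,0,5],"turn":0,"grip":6},{"slide":[-0.1,0,10],"turn":0,"grip":6},{"slide":[-0.1,0,14],"turn":0,"grip":6},{"slide":[-0.1,0,16],"turn":0,"grip":6},{"slide":[-0.1,0,16.8],"turn":0,"grip":6},{"slide":[-0.1,0,16.8],"turn":0,"grip":6},{"slide":[-0.1,0,16.8],"turn":0,"grip":1},{"slide":[-0.1,0,16.8],"turn":0,"grip":1},{"slide":[-0.1,0,16.8],"turn":0,"grip":1},{"slide":[-0.1,0,16.8],"turn":0,"grip":1},{"slide":[-0.1,0,16.8],"turn":0,"grip":1},{"slide":[-0.1,0,16.8],"turn":0,"grip":1},{"slide":[-0.1,0,16.8],"turn":0,"grip":1}]' 60
```

```text
time: 3.1
eef_pos: [0.4206, -0.184, 0.1618]
tcp_rot: [0.51, 0.86, -0.0, 0.0]
contact_force: [0.4, 0.3, -0.0]
opening: 0.119
finger_force: 0.0
```

Run:
```python
from h import *
p,d=snap("side",2); q,e=snap("top",2)
a=cv2.resize(p[60:180,230:350],None,fx=4,fy=4,interpolation=cv2.INTER_CUBIC)
c=pix("top",[[.42,-.185,.15]])[0].astype(int); print(c, pix("side",[[.4206,-.184,.1618]]))
u,v=np.clip(c,50,None); b=cv2.resize(q[v-40:v+40,u-40:u+40],(480,480),interpolation=cv2.INTER_CUBIC)
cv2.imwrite("pics/s2.png",a[...,::-1])
```

```text
[318 231] [[293.51985487 123.41587546]]
```

View pics/s2.png

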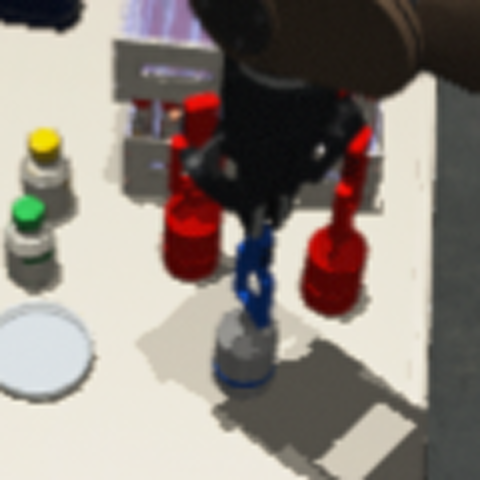

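The fingers appear shut around or just behind the tab top (crop ≈(262,225)); reading shows no grip force. Checking in depth.

Run:
```python
from h import *
s=ctrl.get_state();print(s["opening"],s["finger_force"])
p,d=load("side",2)
X,c=cloud("side",p,d,(282,95,308,145)); bl=c[:,2]>c[:,0]*1.25+8
n=lambda m:print(m.sum(),X[m].mean(0).round(4),X[m].min(0).round(3),X[m].max(0).round(3))
for z in(.10,.12,.14,.15,.16,.17,.18,.19):
    z1=(X[:,2]>=z)&(X[:,2]<z+.01)&(abs(X[:,0]-.42)<.06)&(abs(X[:,1]+.18)<.06)
    print(z,end=" ");n(z1&bl)
    if (z1&~bl).any(): print("   non",end=" ");n(z1&~bl)
```

```text
0.11633871518327474 0.0
0.1 31 [ 0.4204 -0.1826  0.1044] [ 0.408 -0.196  0.1  ] [ 0.431 -0.163  0.109]
   non 5 [ 0.4233 -0.1908  0.1054] [ 0.404 -0.198  0.102] [ 0.434 -0.169  0.11 ]
0.12 14 [ 0.4196 -0.1789  0.1238] [ 0.406 -0.198  0.12 ] [ 0.432 -0.164  0.127]
   non 2 [ 0.4131 -0.1817  0.1238] [ 0.403 -0.195  0.124] [ 0.423 -0.168  0.124]
0.14 13 [ 0.4216 -0.1802  0.1458] [ 0.408 -0.2    0.14 ] [ 0.434 -0.163  0.15 ]
   non 2 [ 0.405  -0.1699  0.1437] [ 0.405 -0.171  0.142] [ 0.405 -0.169  0.145]
0.15 21 [ 0.4182 -0.1771  0.1546] [ 0.408 -0.203  0.15 ] [ 0.432 -0.163  0.16 ]
   non 5 [ 0.4119 -0.1729  0.1528] [ 0.406 -0.176  0.15 ] [ 0.421 -0.17   0.157]
0.16 14 [ 0.4213 -0.1781  0.1651] [ 0.413 -0.188  0.16 ] [ 0.429 -0.17   0.17 ]
   non 4 [ 0.4088 -0.1764  0.1661] [ 0.407 -0.181  0.165] [ 0.41  -0.173  0.168]
0.17 13 [ 0.4206 -0.1765  0.1752] [ 0.414 -0.188  0.17 ] [ 0.429 -0.168  0.18 ]
   non 5 [ 0.4178 -0.1804  0.1766] [ 0.408 -0.19   0.175] [ 0.43  -0.172  0.178]
0.18 11 [ 0.4183 -0.1738  0.1857] [ 0.412 -0.18   0.18 ] [ 0.423 -0.17   0.19 ]
   non 4 [ 0.414  -0.1778  0.1835] [ 0.409 -0.184  0.18 ] [ 0.427 -0.173  0.186]
0.19 12 [ 0.4158 -0.177   0.1948] [ 0.412 -0.185  0.193] [ 0.424 -0.17   0.2  ]
   non 5 [ 0.4112 -0.1803  0.1943] [ 0.41  -0.191  0.193] [ 0.416 -0.174  0.198]
```

The tab does lie between the fingers; I commanded 1 cm, so close further.

```bash
python3 -m inch '[{"slide":[0,0,0],"turn":0,"grip":0},{"slide":[0,0,0],"turn":0,"grip":0},{"slide":[0,0,0],"turn":0,"grip":0},{"slide":[0,0,0],"turn":0,"grip":0},{"slide":[0,0,0],"turn":0,"grip":0}]' 60
```

```text
time: 3.7
eef_pos: [0.4205, -0.1841, 0.1617]
tcp_rot: [0.51, 0.86, 0.0, -0.0]
contact_force: [-0.4, -0.0, 0.7]
opening: -0.0
finger_force: 0.0
```

Run:
```python
from h import *
p,d=snap("side",3); q,e=snap("top",3)
a=cv2.resize(p[95:165,270:320],(400,560),interpolation=cv2.INTER_CUBIC)
b=cv2.resize(q[185:265,290:340],(350,560),interpolation=cv2.INTER_CUBIC)
cv2.imwrite("pics/s3.png",np.hstack([a,b])[...,::-1])
print(pix("side",[[.4205,-.184,.1617]]),pix("top",[[.4205,-.184,.1617]]))
```

```text
[[293.55147521 123.43967897]] [[318.16810247 229.00024524]]
```

View pics/s3.png

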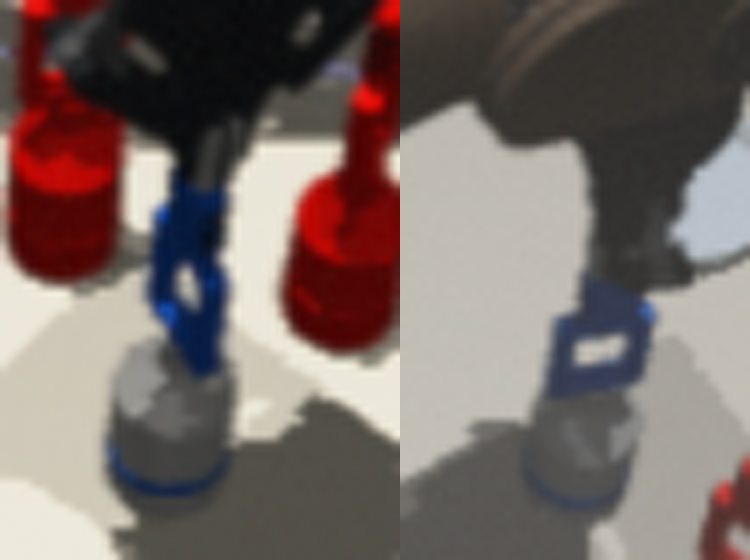

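Both views show the tab vanishing between the fingers (side (294,118), top (318,224)), although opening reads 0. A small lift will tell.

```bash
python3 -m inch '[{"slide":[0,0,-1],"turn":0,"grip":0},{"slide":[0,0,-2],"turn":0,"grip":0},{"slide":[0,0,-3],"turn":0,"grip":0},{"slide":[0,0,-3],"turn":0,"grip":0},{"slide":[0,0,-3],"turn":0,"grip":0}]' 60
python3 - <<'E'
from h import *
p,d=snap("side",4); q,e=snap("top",4)
a=cv2.resize(p[85:165,270:320],(400,560),interpolation=cv2.INTER_CUBIC)
b=cv2.resize(q[175:255,290:340],(350,560),interpolation=cv2.INTER_CUBIC)
cv2.imwrite("pics/s4.png",np.hstack([a,b])[...,::-1])
for k in(3,4):
    p,d=load("side",k)
    X,c=cloud("side",p,d,(275,85,312,170)); m=(c[:,2]>c[:,0]*1.25+8)&(abs(X[:,0]-.42)<.05)&(abs(X[:,1]+.18)<.05)
    print(np.histogram(X[m,2],np.arange(0,.26,.01))[0], X[m&(X[:,2]>.08)].mean(0))
E
```

```text
time: 4.3
eef_pos: [0.4208, -0.1843, 0.1924]
tcp_rot: [0.51, 0.86, -0.0, 0.001]
contact_force: [0.3, -0.1, 0.2]
opening: -0.001
finger_force: 0.0
[ 0  2 20  3  0  0  0  0  0  5 31 13 14 14 11 22 12 13 16  8  3  0  0  0
  0] [ 0.41981663 -0.17851168  0.14352288]
[ 0  5 17  5  0  0  0  0  1  2 34 14 11 14 11 22 18 10 16 27  0  0  0  0
  0] [ 0.41983078 -0.17929833  0.1477675 ]
```

Run:
```python
from h import *
p,d=load("side",4)
X,c=cloud("side",p,d,(270,70,325,140)); m=(c.max(1)<90)&(abs(X[:,0]-.42)<.06)&(abs(X[:,1]+.18)<.06)
for z in np.arange(.17,.26,.01):
    k=m&(X[:,2]>=z)&(X[:,2]<z+.01)&~(c[:,2]>c[:,0]*1.25+8)
    if k.sum(): print(round(z,2),k.sum(),X[k].mean(0).round(3),X[k].min(0).round(3),X[k].max(0).round(3))
q,e=load("top",4)
X,c=cloud("top",q,e,(290,170,345,260)); m=(abs(X[:,0]-.42)<.06)&(abs(X[:,1]+.18)<.06)
for z in np.arange(.09,.26,.01):
    k=m&(X[:,2]>=z)&(X[:,2]<z+.01); bl=k&(c[:,2]>c[:,0]*1.25+8)
    for t,j in(("blue",bl),("other",k&~bl)):
        if j.sum()>2: print(t,round(z,2),j.sum(),X[j].mean(0).round(3),X[j].min(0).round(3),X[j].max(0).round(3))
```

```text
0.17 3 [ 0.411 -0.174  0.174] [ 0.41  -0.177  0.172] [ 0.411 -0.172  0.175]
0.18 2 [ 0.421 -0.179  0.184] [ 0.412 -0.186  0.183] [ 0.43  -0.173  0.185]
0.23 11 [ 0.415 -0.176  0.238] [ 0.406 -0.183  0.235] [ 0.43  -0.172  0.24 ]
0.24 23 [ 0.418 -0.175  0.245] [ 0.404 -0.184  0.24 ] [ 0.431 -0.17   0.25 ]
0.25 27 [ 0.417 -0.175  0.255] [ 0.404 -0.183  0.25 ] [ 0.431 -0.17   0.259]
other 0.09 13 [ 0.415 -0.184  0.097] [ 0.408 -0.196  0.092] [ 0.422 -0.166  0.099]
blue 0.1 27 [ 0.42  -0.186  0.106] [ 0.41  -0.203  0.1  ] [ 0.431 -0.173  0.109]
other 0.1 14 [ 0.421 -0.189  0.105] [ 0.407 -0.207  0.101] [ 0.431 -0.165  0.109]
blue 0.11 5 [ 0.418 -0.19   0.115] [ 0.409 -0.203  0.111] [ 0.425 -0.173  0.119]
other 0.11 6 [ 0.418 -0.186  0.114] [ 0.405 -0.205  0.11 ] [ 0.431 -0.17   0.118]
blue 0.12 6 [ 0.416 -0.187  0.125] [ 0.406 -0.202  0.123] [ 0.426 -0.172  0.127]
other 0.12 4 [ 0.423 -0.194  0.126] [ 0.408 -0.206  0.122] [ 0.431 -0.169  0.13 ]
blue 0.13 4 [ 0.413 -0.181  0.134] [ 0.406 -0.203  0.132] [ 0.427 -0.172  0.136]
other 0.13 7 [ 0.416 -0.184  0.135] [ 0.407 -0.206  0.13 ] [ 0.4
[... 466 characters left out ...]
0.411 -0.198  0.17 ] [ 0.421 -0.182  0.178]
other 0.17 7 [ 0.415 -0.179  0.175] [ 0.41  -0.199  0.17 ] [ 0.425 -0.173  0.178]
blue 0.18 15 [ 0.416 -0.189  0.185] [ 0.41  -0.197  0.18 ] [ 0.421 -0.18   0.189]
other 0.18 3 [ 0.416 -0.174  0.186] [ 0.41  -0.178  0.183] [ 0.419 -0.172  0.187]
blue 0.19 23 [ 0.419 -0.188  0.195] [ 0.412 -0.196  0.19 ] [ 0.43  -0.179  0.198]
other 0.19 13 [ 0.421 -0.183  0.194] [ 0.41  -0.198  0.191] [ 0.427 -0.175  0.198]
other 0.23 5 [ 0.413 -0.178  0.235] [ 0.408 -0.183  0.23 ] [ 0.417 -0.174  0.239]
other 0.24 9 [ 0.415 -0.177  0.244] [ 0.407 -0.186  0.241] [ 0.422 -0.171  0.248]
other 0.25 6 [ 0.412 -0.178  0.255] [ 0.411 -0.181  0.25 ] [ 0.414 -0.176  0.259]
```

View pics/s4.png

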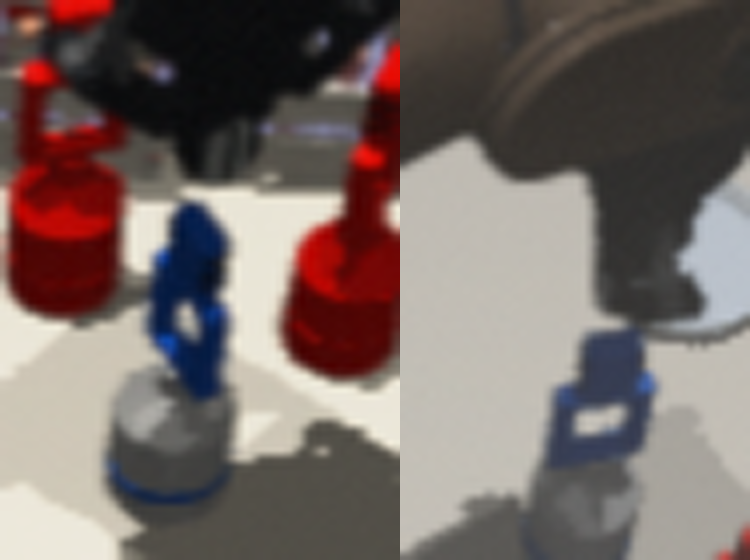

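The view shows the closed fingertips (side crop (215,175)) ending clear above the tab top; depth puts the tips at z≈0.232 while the state says 0.192. So reported z is about 39 mm too low (xy agrees). I'll go by the images.

```bash
python3 -m inch '[{"slide":[0,0,0],"turn":0,"grip":6},{"slide":[0,0,0],"turn":0,"grip":6},{"slide":[0,0,0],"turn":0,"grip":6},{"slide":[0,0,0],"turn":0,"grip":6},{"slide":[0,0,2],"turn":0,"grip":6},{"slide":[0,0,4],"turn":0,"grip":6},{"slide":[0,0,5.5],"turn":0,"grip":6},{"slide":[0,0,6.5],"turn":0,"grip":6},{"slide":[0,0,6.5],"turn":0,"grip":6},{"slide":[0,0,6.5],"turn":0,"grip":0},{"slide":[0,0,6.5],"turn":0,"grip":0},{"slide":[0,0,6.5],"turn":0,"grip":0},{"slide":[0,0,6.5],"turn":0,"grip":0},{"slide":[0,0,6.5],"turn":0,"grip":0},{"slide":[0,0,6.5],"turn":0,"grip":0},{"slide":[0,0,6.5],"turn":0,"grip":0},{"slide":[0,0,6.5],"turn":0,"grip":0}]' 60
```

```text
time: 6.1
eef_pos: [0.4213, -0.1845, 0.1278]
tcp_rot: [0.51, 0.86, -0.0, 0.001]
contact_force: [-0.8, 0.3, 5.3]
opening: 0.155
finger_force: 59.4
```

```bash
python3 -m inch '[{"slide":[0,0,-2],"turn":0,"grip":0},{"slide":[0,0,-5],"turn":0,"grip":0},{"slide":[0,0,-8],"turn":0,"grip":0},{"slide":[0,0,-10],"turn":0,"grip":0},{"slide":[2,2,-10],"turn":0.05,"grip":0},{"slide":[4.7,4.4,-10],"turn":0.1,"grip":0},{"slide":[7.4,6.8,-10],"turn":0.18,"grip":0},{"slide":[10.1,9.3,-10],"turn":0.26,"grip":0},{"slide":[12.8,11.8,-10],"turn":0.34,"grip":0},{"slide":[15.5,14.2,-10],"turn":0.42,"grip":0},{"slide":[18.2,16.7,-10],"turn":0.48,"grip":0},{"slide":[20.9,19.2,-10],"turn":0.54,"grip":0},{"slide":[22.8,21,-10],"turn":0.57,"grip":0},{"slide":[23.7,21.8,-10],"turn":0.593,"grip":0},{"slide":[23.7,21.8,-10],"turn":0.593,"grip":0},{"slide":[23.7,21.8,-10],"turn":0.593,"grip":0},{"slide":[23.7,21.8,-10],"turn":0.593,"grip":0}]' 60
python3 - <<'E'
from h import *
p,d=snap("side",5); q,e=snap("top",5)
print(pix("side",[[.5,.128,.165]]),pix("top",[[.5,.128,.165],[.6,.12,.17]]))
a=cv2.resize(p[150:320,160:310],(528,600),interpolation=cv2.INTER_CUBIC)
c=pix("top",[[.58,.12,.15]])[0].astype(int); b=cv2.resize(q[c[1]-70:c[1]+70,c[0]-30:c[0]+34],(272,600),interpolation=cv2.INTER_CUBIC)
cv2.imwrite("pics/s5.png",np.hstack([a,b])[...,::-1]); print(c)
E
```

```text
time: 7.8
eef_pos: [0.4976, 0.1276, 0.2257]
tcp_rot: [0.739, 0.673, -0.001, -0.0]
contact_force: [-0.3, 0.1, -3.5]
opening: 0.154
finger_force: 59.0
[[254.44264543 217.35406666]] [[232.98344422 176.24287404]
 [247.55498395 153.05166899]]
[245 161]
```

View pics/s5.png

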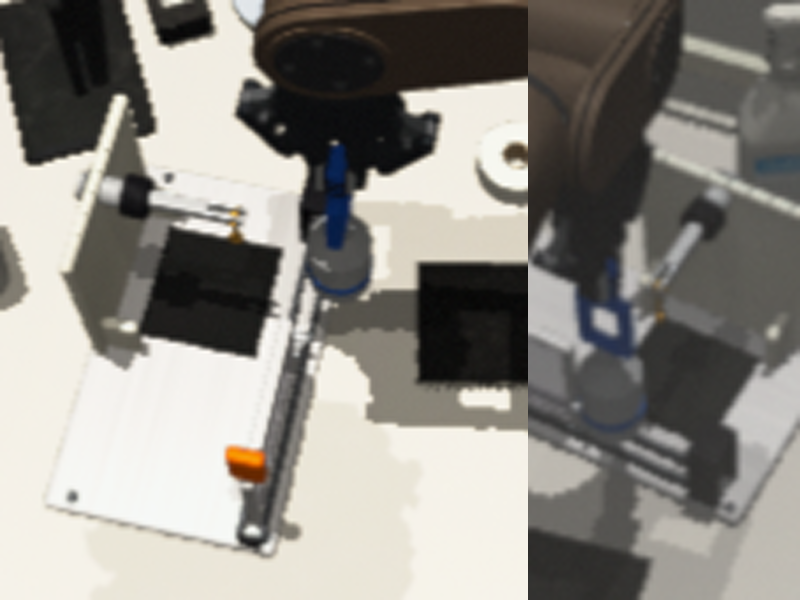

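Side: collar at (198,205), nose/keeper (228,211), sampler plate edge-on at (256,205), ahead of the nose and roughly in line; guard open, handle at (230,281). Measuring lateral alignment.

```bash
cat > al.py <<'E'
from h import *
import sys
k=sys.argv[1]
q=[.5988,.1187,-.0938]; u=np.array([np.cos(q[2]),np.sin(q[2])]); n=np.array([-u[1],u[0]])
for cam in("side","top"):
    p,d=load(cam,k); X,c=cloud(cam,p,d,(160,90,310,320)); L=np.c_[(X[:,:2]-q[:2])@u,(X[:,:2]-q[:2])@n,X[:,2]]
    bl=(c[:,2]>c[:,0]*1.25+8)&(L[:,2]>.1)&(L[:,0]<.06)&(L[:,0]>-.2)&(abs(L[:,1])<.05)&(L[:,2]<.33)
    B=L[bl]; Z=B[:,2]; print(cam,"blue",len(B),B.mean(0).round(4),np.percentile(B,[2,98],axis=0).round(4).tolist())
    Pm=~bl&(c.max(1)-c.min(1)<40)&(L[:,2]>.165)&(L[:,2]<.186)&(L[:,0]>-.03)&(L[:,0]<.035)&(abs(L[:,1])<.03); P=L[Pm]
    if len(P)>5:
        f=np.polyfit(P[:,0],P[:,1],1); print("  peg",len(P),P.mean(0).round(4),"slope",f.round(4),np.percentile(P,[5,95],axis=0).round(4).tolist())
    K=L[(c[:,0]>c[:,2]*1.6+15)&(L[:,2]>.115)&(L[:,2]<.19)&(abs(L[:,1])<.04)&(abs(L[:,0])<.06)]
    if len(K): print("  brass",len(K),K.mean(0).round(4),K.min(0).round(3),K.max(0).round(3))
    C=L[(c.max(1)<50)&(L[:,2]>.15)&(L[:,2]<.195)&(abs(L[:,1])<.025)&(L[:,0]>.03)&(L[:,0]<.075)]
    if len(C): print("  collar",len(C),C.mean(0).round(4),np.percentile(C,[5,95],axis=0).round(4).tolist())
E
python3 al.py 5
```

```text
side blue 195 [-0.104   0.0114  0.2386] [[-0.1207, -0.0109, 0.1159], [-0.0911, 0.0234, 0.2983]]
  peg 129 [0.0044 0.0014 0.1778] slope [0.0058 0.0014] [[-0.026, -0.0048, 0.1705], [0.0322, 0.0064, 0.1825]]
  brass 12 [-0.0239  0.0024  0.1495] [-0.027 -0.001  0.132] [-0.019  0.008  0.179]
  collar 85 [0.0478 0.0054 0.1843] [[0.0394, -0.0077, 0.1729], [0.0566, 0.0146, 0.1916]]
top blue 105 [-0.103  -0.0085  0.226 ] [[-0.1122, -0.0288, 0.1274], [-0.0954, 0.0147, 0.2958]]
  peg 78 [ 0.0011 -0.0031  0.178 ] slope [-0.037  -0.0031] [[-0.0262, -0.0093, 0.1694], [0.0311, 0.0036, 0.1842]]
  brass 1 [-0.0254 -0.0064  0.1464] [-0.025 -0.006  0.146] [-0.025 -0.006  0.146]
  collar 40 [ 0.0482 -0.0067  0.1852] [[0.0412, -0.0172, 0.1719], [0.0549, 0.0066, 0.1918]]
```

```bash
python3 -m inch '[{"slide":[0.15,0,2],"turn":0,"grip":0},{"slide":[0.15,0,4],"turn":0,"grip":0},{"slide":[0.15,0,5.5],"turn":0,"grip":0},{"slide":[0.15,0,6],"turn":0,"grip":0},{"slide":[0.15,1.5,6],"turn":0,"grip":0},{"slide":[0.15,3,6],"turn":0,"grip":0},{"slide":[0.15,4.5,6],"turn":0,"grip":0},{"slide":[0.15,5,6],"turn":0,"grip":0},{"slide":[0.15,5,6],"turn":0,"grip":0},{"slide":[0.15,5,6],"turn":0,"grip":0}]' 60
python3 - <<'E'
from h import *
snap("side",6);snap("top",6)
E
python3 al.py 6
```

```text
time: 8.9
eef_pos: [0.5477, 0.1253, 0.1667]
tcp_rot: [0.739, 0.673, -0.0, -0.0]
contact_force: [-0.7, -0.6, -4.0]
opening: 0.153
finger_force: 59.1
side blue 156 [-0.054   0.0122  0.1966] [[-0.0618, -0.0096, 0.1376], [-0.0454, 0.0237, 0.2566]]
  peg 134 [0.0031 0.0016 0.1775] slope [0.0137 0.0015] [[-0.026, -0.0053, 0.1702], [0.0322, 0.007, 0.1825]]
  brass 9 [-0.0237  0.0022  0.142 ] [-0.028  0.     0.13 ] [-0.019  0.004  0.178]
  collar 85 [0.0477 0.0055 0.1846] [[0.039, -0.0081, 0.1732], [0.0562, 0.0153, 0.1915]]
top blue 91 [-0.0532 -0.0073  0.1704] [[-0.0575, -0.0241, 0.1359], [-0.045, 0.0158, 0.2343]]
  peg 69 [ 0.0058 -0.0042  0.1783] slope [ 0.0243 -0.0043] [[-0.0233, -0.0095, 0.1708], [0.0337, 0.0027, 0.184]]
  collar 42 [ 0.0478 -0.0063  0.1851] [[0.0426, -0.0168, 0.1717], [0.0561, 0.0068, 0.1932]]
```

```bash
python3 -m inch '[{"slide":[0,1,0],"turn":0,"grip":0},{"slide":[0,2,0],"turn":0,"grip":0},{"slide":[0,2.5,0],"turn":0,"grip":0},{"slide":[0,3,0],"turn":0,"grip":0},{"slide":[0,3.5,0],"turn":0,"grip":0},{"slide":[0,4,0],"turn":0,"grip":0}]' 60
```

```text
time: 9.6
eef_pos: [0.5883, 0.1216, 0.1666]
tcp_rot: [0.739, 0.673, -0.0, -0.0]
contact_force: [-1.4, -1.0, -3.4]
opening: 0.149
finger_force: 59.1
```

```bash
python3 -m inch '[{"slide":[0,0.5,0],"turn":0,"grip":0},{"slide":[0,1,0],"turn":0,"grip":0},{"slide":[0,1.5,0],"turn":0,"grip":0},{"slide":[0,2,0],"turn":0,"grip":0}]' 60
python3 -m inch '[{"slide":[0,0.3,0],"turn":0,"grip":0},{"slide":[0,0.6,0],"turn":0,"grip":0},{"slide":[0,0.9,0],"turn":0,"grip":0},{"slide":[0,1.2,0],"turn":0,"grip":0},{"slide":[0,1.5,0],"turn":0,"grip":0},{"slide":[0,1.5,0],"turn":0,"grip":0},{"slide":[0,1.5,0],"turn":0,"grip":0}]' 60
python3 - <<'E'
from h import *
p,d=snap("side",7);q,e=snap("top",7)
a=cv2.resize(p[180:260,170:260],(450,400),interpolation=cv2.INTER_CUBIC)
b=cv2.resize(q[120:200,215:285],(350,400),interpolation=cv2.INTER_CUBIC)
cv2.imwrite("pics/s7.png",np.hstack([a,b])[...,::-1])
E
python3 al.py 7
```

```text
time: 10.0
eef_pos: [0.6083, 0.1197, 0.1667]
tcp_rot: [0.739, 0.673, -0.0, 0.0]
contact_force: [0.4, -0.4, -3.7]
opening: 0.153
finger_force: 59.1
time: 10.7
eef_pos: [0.6228, 0.1183, 0.1667]
tcp_rot: [0.739, 0.673, -0.0, -0.0]
contact_force: [0.2, -0.3, -4.7]
opening: 0.153
finger_force: 59.1
side blue 145 [0.0212 0.0136 0.1916] [[0.0152, -0.0038, 0.135], [0.0325, 0.0239, 0.2392]]
  peg 97 [-0.0058  0.0017  0.1771] slope [0.0602 0.002 ] [[-0.0275, -0.005, 0.1698], [0.0156, 0.0068, 0.1816]]
  brass 10 [-0.0241  0.0021  0.1417] [-0.028  0.     0.129] [-0.02   0.005  0.178]
  collar 80 [0.049  0.007  0.1837] [[0.0388, -0.0056, 0.1715], [0.0577, 0.0149, 0.1904]]
top blue 93 [ 0.0222 -0.0072  0.1756] [[0.016, -0.0226, 0.1388], [0.0305, 0.0188, 0.2338]]
  peg 71 [-0.0006 -0.004   0.1776] slope [-0.1308 -0.0041] [[-0.0258, -0.0158, 0.1688], [0.0279, 0.004, 0.1839]]
  collar 23 [ 0.05   -0.0119  0.1861] [[0.042, -0.0178, 0.1796], [0.0593, -0.0053, 0.1928]]
```

The depth shows the brass keeper hanging again (x −0.024, tip z 0.129) with the eye at x +0.022. Now draw outward, feeling.

```bash
python3 -m inch '[{"slide":[0,-0.5,0],"turn":0,"grip":0},{"slide":[0,-1,0],"turn":0,"grip":0},{"slide":[0,-1.5,0],"turn":0,"grip":0},{"slide":[0,-2,0],"turn":0,"grip":0},{"slide":[0,-2.3,0],"turn":0,"grip":0},{"slide":[0,-2.5,0],"turn":0,"grip":0},{"slide":[0,-2.5,0],"turn":0,"grip":0}]' 60
python3 -m inch '[{"slide":[0,-0.1,0],"turn":0,"grip":0},{"slide":[0,-0.2,0],"turn":0,"grip":0},{"slide":[0,-0.3,0],"turn":0,"grip":0},{"slide":[0,-0.3,0],"turn":0,"grip":0}]' 60
python3 -m inch '[{"slide":[0,-0.1,0],"turn":0,"grip":0},{"slide":[0,-0.2,0],"turn":0,"grip":0},{"slide":[0,-0.2,0],"turn":0,"grip":0}]' 60
```

```text
time: 11.5
eef_pos: [0.5977, 0.1207, 0.1668]
tcp_rot: [0.739, 0.674, 0.0, 0.0]
contact_force: [-0.4, 0.7, -3.4]
opening: 0.158
finger_force: 59.1
time: 11.9
eef_pos: [0.5949, 0.1209, 0.1667]
tcp_rot: [0.739, 0.673, -0.0, -0.0]
contact_force: [0.5, -0.7, -3.9]
opening: 0.156
finger_force: 59.1
time: 12.2
eef_pos: [0.5928, 0.1211, 0.1667]
tcp_rot: [0.739, 0.673, -0.0, -0.0]
contact_force: [-0.7, 0.4, -4.1]
opening: 0.151
finger_force: 59.1
```

```bash
for i in 1; do python3 -m inch '[{"slide":[0,-0.1,0],"turn":0,"grip":0},{"slide":[0,-0.2,0],"turn":0,"grip":0},{"slide":[0,-0.2,0],"turn":0,"grip":0}]' 60
python3 - <<'E'
from h import *
snap("side",8);snap("top",8)
E
python3 al.py 8; done
```

```text
time: 12.5
eef_pos: [0.5913, 0.1213, 0.1669]
tcp_rot: [0.739, 0.673, 0.0, 0.0]
contact_force: [1.0, -0.4, -3.8]
opening: 0.15
finger_force: 59.1
side blue 151 [-0.0104  0.0132  0.196 ] [[-0.0166, -0.0059, 0.1387], [-0.0027, 0.0234, 0.2416]]
  peg 95 [0.0064 0.0019 0.1772] slope [0.0026 0.0018] [[-0.0271, -0.0047, 0.171], [0.0324, 0.0066, 0.1819]]
  brass 10 [-0.0233  0.0011  0.1417] [-0.028 -0.001  0.13 ] [-0.019  0.003  0.175]
  collar 89 [0.0475 0.0055 0.1847] [[0.0388, -0.0086, 0.1744], [0.0566, 0.0155, 0.1913]]
top blue 81 [-0.0096 -0.0084  0.1774] [[-0.0176, -0.0225, 0.137], [-0.0019, 0.0162, 0.2363]]
  peg 59 [-0.0034 -0.0027  0.1773] slope [-0.0684 -0.0029] [[-0.0261, -0.022, 0.1687], [0.0315, 0.0192, 0.1843]]
  collar 47 [ 0.0481 -0.006   0.1841] [[0.0414, -0.0178, 0.1726], [0.0564, 0.0076, 0.1913]]
```

```bash
python3 -m inch '[{"slide":[0,-0.1,0],"turn":0,"grip":0},{"slide":[0,-0.1,0],"turn":0,"grip":0},{"slide":[0,-0.1,0],"turn":0,"grip":0}]' 60
python3 -m inch '[{"slide":[0,-0.1,0],"turn":0,"grip":0},{"slide":[0,-0.1,0],"turn":0,"grip":0},{"slide":[0,-0.1,0],"turn":0,"grip":0}]' 60
```

```text
time: 12.9
eef_pos: [0.5906, 0.1213, 0.167]
tcp_rot: [0.739, 0.673, 0.001, 0.001]
contact_force: [2.2, 0.4, -3.4]
opening: 0.157
finger_force: 59.0
time: 13.2
eef_pos: [0.5897, 0.1214, 0.1671]
tcp_rot: [0.739, 0.673, 0.001, 0.001]
contact_force: [3.6, -0.7, -3.7]
opening: 0.156
finger_force: 58.9
```

```bash
python3 -m inch '[{"slide":[0,-0.15,0],"turn":0,"grip":0},{"slide":[0,-0.15,0],"turn":0,"grip":0},{"slide":[0,-0.15,0],"turn":0,"grip":0}]' 60
python3 - <<'E'
from h import *
snap("side",9);snap("top",9)
E
python3 al.py 9 | grep -E "blue|brass"
```

```text
time: 13.5
eef_pos: [0.5889, 0.1214, 0.1673]
tcp_rot: [0.739, 0.673, 0.001, 0.001]
contact_force: [5.4, -0.7, -5.0]
opening: 0.154
finger_force: 59.1
side blue 144 [-0.0126  0.0136  0.1962] [[-0.0192, -0.0045, 0.133], [-0.0044, 0.0237, 0.2415]]
  brass 11 [-0.0245  0.0025  0.1458] [-0.028  0.     0.133] [-0.022  0.008  0.178]
top blue 80 [-0.0121 -0.0091  0.1784] [[-0.0172, -0.0237, 0.1396], [-0.006, 0.0163, 0.2395]]
```

```bash
python3 -m inch '[{"slide":[0,0.6,0],"turn":0,"grip":0},{"slide":[0,1.2,0],"turn":0,"grip":0},{"slide":[0,1.8,0],"turn":0,"grip":0},{"slide":[0,1.8,0.2],"turn":0,"grip":0},{"slide":[0,1.8,0.35],"turn":0,"grip":0},{"slide":[0,1.8,0.45],"turn":0,"grip":0},{"slide":[0,1.8,0.45],"turn":0,"grip":0}]' 60
python3 -m inch '[{"slide":[0,0,0.1],"turn":0,"grip":0},{"slide":[0,0,0.1],"turn":0,"grip":0}]' 40
```

```text
time: 14.3
eef_pos: [0.6051, 0.12, 0.1628]
tcp_rot: [0.739, 0.674, -0.0, -0.0]
contact_force: [-1.9, -1.2, 0.6]
opening: 0.151
finger_force: 59.8
time: 14.5
eef_pos: [0.6052, 0.12, 0.1628]
tcp_rot: [0.739, 0.674, -0.0, -0.0]
contact_force: [-5.1, 0.6, 4.8]
opening: 0.154
finger_force: 60.5
```

```bash
python3 -m inch '[{"slide":[0,0,0],"turn":0,"grip":1.5},{"slide":[0,0,0],"turn":0,"grip":2},{"slide":[0,0,0],"turn":0,"grip":2.5},{"slide":[0,0,0],"turn":0,"grip":3},{"slide":[0,0,0],"turn":0,"grip":3.5},{"slide":[0,0,0],"turn":0,"grip":3.5},{"slide":[0,0,0],"turn":0,"grip":3.5}]' 40
python3 -m inch '[{"slide":[0,0,-1],"turn":0,"grip":3.5},{"slide":[0,0,-2.5],"turn":0,"grip":3.5},{"slide":[0,0,-5],"turn":0,"grip":3.5},{"slide":[0,0,-8],"turn":0,"grip":3.5},{"slide":[0,0,-12],"turn":0,"grip":3.5},{"slide":[0,0,-12],"turn":0,"grip":3.5}]' 40
python3 - <<'E'
from h import *
snap("side",10);snap("top",10)
E
python3 al.py 10
```

```text
time: 15.2
eef_pos: [0.6054, 0.1199, 0.1611]
tcp_rot: [0.739, 0.673, -0.0, 0.0]
contact_force: [0.4, 0.4, -0.3]
opening: 0.413
finger_force: 0.0
time: 15.8
eef_pos: [0.6089, 0.1202, 0.2913]
tcp_rot: [0.739, 0.674, 0.006, 0.005]
contact_force: [0.3, 0.0, 1.2]
opening: 0.41
finger_force: 0.0
side blue 176 [0.0022 0.0105 0.1917] [[-0.0032, -0.0093, 0.1342], [0.0095, 0.0238, 0.2315]]
  peg 105 [0.0006 0.0005 0.177 ] slope [0.0194 0.0005] [[-0.027, -0.0114, 0.1691], [0.0316, 0.0065, 0.1825]]
  brass 8 [-0.0241  0.0018  0.142 ] [-0.027  0.001  0.129] [-0.021  0.003  0.18 ]
  collar 87 [0.0476 0.0056 0.1846] [[0.0389, -0.0086, 0.1725], [0.0567, 0.015, 0.191]]
top blue 138 [ 0.0044 -0.0047  0.1912] [[-0.0005, -0.0224, 0.1317], [0.0128, 0.0157, 0.2333]]
  peg 54 [-0.0057 -0.004   0.1772] slope [-0.1394 -0.0048] [[-0.0246, -0.0216, 0.1683], [0.0308, 0.0047, 0.1836]]
  collar 26 [ 0.0489 -0.0089  0.1841] [[0.0429, -0.0165, 0.1734], [0.0549, 0.0018, 0.1905]]
```

```bash
python3 -m inch '[{"slide":[2,-0.5,0],"turn":0,"grip":0},{"slide":[6,-2,0],"turn":0,"grip":0},{"slide":[10,-3.5,0],"turn":0,"grip":0},{"slide":[14,-5,0],"turn":0,"grip":0},{"slide":[18,-7,0],"turn":0,"grip":0},{"slide":[20.5,-8,0],"turn":0,"grip":0},{"slide":[21.3,-8,0],"turn":0,"grip":0},{"slide":[21.3,-8,0],"turn":0,"grip":0},{"slide":[21.3,-8,0],"turn":0,"grip":0},{"slide":[21.3,-8,0],"turn":0,"grip":0}]' 40
python3 - <<'E'
from h import *
snap("side",11);snap("top",11)
q=[.5988,.1187,-.0938]; u=np.array([np.cos(q[2]),np.sin(q[2])]); n=np.array([-u[1],u[0]])
s=ctrl.get_state()["eef_pos"]; print("tcp local",(s[:2]-q[:2])@u,(s[:2]-q[:2])@n,s[2])
for cam in("side","top"):
    p,d=load(cam,11); X,c=cloud(cam,p,d,(150,80,310,330)); L=np.c_[(X[:,:2]-q[:2])@u,(X[:,:2]-q[:2])@n,X[:,2]]
    m=(c[:,0]>140)&(c[:,2]<90)&(c[:,1]<c[:,0]*.7)&(L[:,2]>.1)&(L[:,0]<0); print(cam,"orange",m.sum(),L[m].min(0).round(4),L[m].max(0).round(4))
    for z in np.arange(.28,.38,.01):
        k=(c.max(1)<90)&(abs(L[:,0]+.074)<.05)&(abs(L[:,1]-.215)<.05)&(L[:,2]>=z)&(L[:,2]<z+.01)
        if k.sum()>2: print(round(z,2),k.sum(),L[k].min(0).round(3),L[k].max(0).round(3))
E
python3 al.py 11|grep -E "blue|brass"
```

```text
time: 16.9
eef_pos: [0.5461, 0.338, 0.2809]
tcp_rot: [0.74, 0.673, -0.0, 0.0]
contact_force: [0.1, -0.6, 0.0]
opening: -0.0
finger_force: 0.0
tcp local -0.07300355607762753 0.2135964288338452 0.2811728955016055
side orange 89 [-0.1705 -0.5356  0.1029] [-0.0573  0.1771  0.1991]
0.32 7 [-0.086  0.22   0.326] [-0.065  0.224  0.33 ]
0.33 12 [-0.086  0.22   0.332] [-0.064  0.225  0.338]
0.34 11 [-0.087  0.22   0.34 ] [-0.07   0.225  0.35 ]
0.35 8 [-0.092  0.22   0.352] [-0.068  0.225  0.36 ]
0.36 17 [-0.105  0.214  0.361] [-0.078  0.227  0.37 ]
0.37 41 [-0.116  0.212  0.371] [-0.09   0.226  0.38 ]
top orange 15 [-0.0795  0.1637  0.168 ] [-0.0612  0.1729  0.1764]
0.32 9 [-0.085  0.199  0.322] [-0.068  0.219  0.33 ]
0.33 19 [-0.084  0.199  0.331] [-0.058  0.218  0.34 ]
0.34 15 [-0.086  0.199  0.341] [-0.059  0.212  0.35 ]
0.35 15 [-0.085  0.197  0.35 ] [-0.066  0.207  0.36 ]
0.36 23 [-0.1    0.198  0.361] [-0.037  0.207  0.369]
0.37 33 [-0.103  0.196  0.37 ] [-0.025  0.208  0.38 ]al.py:8: RuntimeWarning: Mean of empty slice.
  B=L[bl]; Z=B[:,2]; print(cam,"blue",len(B),B.mean(0).round(4),np.percentile(B,[2,98],axis=0).round(4).tolist())
  ret = um.true_divide(
Traceback (most recent call last):
  File "al.py", line 8, in <module>
    B=L[bl]; Z=B[:,2]; print(cam,"blue",len(B),B.mean(0).round(4),np.percentile(B,[2,98],axis=0).round(4).tolist())
                                                                  ~~~~~~~~~~~~~^^^^^^^^^^^^^^^^^
IndexError: index -1 is out of bounds for axis 0 with size 0
```

Run:
```python
from h import *
for cam in("side","top"):
    p,d=load(cam,11)
    uv=pix(cam,[[.602,.118,.21],[.603,.118,.06],[.543,.2955,.17]]).round().astype(int)
    for u,v in uv: print(cam,u,v,p[v,u],world(cam,[[u,v]],[d[v,u]]).round(3))
```

```text
side 215 202 [85 67 53] [[0.537 0.301 0.597]]
side 219 226 [91 72 56] [[0.525 0.341 0.6  ]]
side 229 278 [14 16 16] [[0.522 0.352 0.375]]
top 248 145 [49 55 77] [[0.603 0.119 0.209]]
top 249 172 [80 80 79] [[0.583 0.11  0.091]]
top 192 150 [191 105  58] [[0.542 0.295 0.172]]
```

```bash
python3 -m inch '[{"slide":[0,0,4],"turn":0,"grip":0},{"slide":[0,0,8],"turn":0,"grip":0},{"slide":[0,0,12],"turn":0,"grip":0},{"slide":[0,0,15],"turn":0,"grip":0},{"slide":[0,0,17],"turn":0,"grip":0},{"slide":[0,0,17],"turn":0,"grip":0},{"slide":[0,0,17],"turn":0,"grip":0}]' 40
python3 -m inch '[{"slide":[-1,0,0],"turn":0,"grip":0},{"slide":[-1.7,0,0],"turn":0,"grip":0},{"slide":[-2.4,0,0],"turn":0,"grip":0},{"slide":[-3.1,0,0],"turn":0,"grip":0},{"slide":[-4,0,0],"turn":0,"grip":0},{"slide":[-5,0,0],"turn":0,"grip":0}]' 40
```

```text
time: 17.7
eef_pos: [0.5461, 0.339, 0.1117]
tcp_rot: [0.74, 0.673, 0.0, 0.0]
contact_force: [-0.0, 0.2, 0.8]
opening: 0.002
finger_force: 0.0
time: 18.3
eef_pos: [0.5412, 0.2894, 0.112]
tcp_rot: [0.739, 0.674, 0.001, 0.0]
contact_force: [1.1, 2.2, 1.8]
opening: -0.003
finger_force: 0.9
```

```bash
python3 -m inch '[{"slide":[-1,0,0],"turn":0,"grip":0},{"slide":[-2.2,0,0],"turn":0,"grip":0},{"slide":[-3.5,0,0],"turn":0,"grip":0},{"slide":[-4.8,0,0],"turn":0,"grip":0},{"slide":[-6,0,0],"turn":0,"grip":0},{"slide":[-7.2,0,0],"turn":0,"grip":0},{"slide":[-8.2,0,0],"turn":0,"grip":0},{"slide":[-8.2,0,0],"turn":0,"grip":0}]' 40
python3 -m inch '[{"slide":[-0.4,0,0],"turn":0,"grip":0},{"slide":[-0.8,0,0],"turn":0,"grip":0},{"slide":[-0.8,0,0],"turn":0,"grip":0}]' 40
python3 -m inch '[{"slide":[-0.4,0,0],"turn":0,"grip":0},{"slide":[-0.8,0,0],"turn":0,"grip":0},{"slide":[-0.8,0,0],"turn":0,"grip":0}]' 40
```

```text
time: 19.1
eef_pos: [0.533, 0.2064, 0.1109]
tcp_rot: [0.74, 0.673, -0.001, 0.0]
contact_force: [0.5, 0.4, -0.8]
opening: 0.002
finger_force: 0.0
time: 19.4
eef_pos: [0.5324, 0.1992, 0.1109]
tcp_rot: [0.739, 0.674, -0.001, 0.0]
contact_force: [0.2, 0.1, 0.6]
opening: 0.003
finger_force: 0.0
time: 19.7
eef_pos: [0.5325, 0.198, 0.1113]
tcp_rot: [0.74, 0.672, 0.006, -0.004]
contact_force: [4.0, 18.2, -3.2]
opening: 0.001
finger_force: 9.1
```

```bash
cat > ha.py <<'E'
from h import *
import sys
k=sys.argv[1]
q=[.5988,.1187,-.0938]; u=np.array([np.cos(q[2]),np.sin(q[2])]); n=np.array([-u[1],u[0]])
for cam in("side","top"):
    snap(cam,k)
for cam in("side","top"):
  for j in (0,int(k)):
    p,d=load(cam,j); X,c=cloud(cam,p,d,(150,80,310,330)); L=np.c_[(X[:,:2]-q[:2])@u,(X[:,:2]-q[:2])@n,X[:,2]]
    m=(c[:,0]>110)&(c[:,2]<c[:,0]*.5)&(c[:,1]>c[:,0]*.25)&(L[:,2]>.12)&(abs(L[:,0]+.074)<.03)&(abs(L[:,1]-.1)<.12)&(L[:,2]<.18)
    if m.sum(): print(cam,j,m.sum(),np.percentile(L[m],[3,97],axis=0).round(4).tolist())
s=ctrl.get_state();print((s["eef_pos"][:2]-q[:2])@n,s["contact_force"])
E
python3 ha.py 12
```

```text
side 0 57 [[-0.0855, 0.1681, 0.1451], [-0.0612, 0.1775, 0.1751]]
top 0 21 [[-0.0834, 0.1635, 0.1664], [-0.0624, 0.1729, 0.1759]]
0.07264620967169953 [ 3.13194362 17.10123127 -3.71974954]
```

```bash
python3 -m inch '[{"slide":[1.5,0,0],"turn":0,"grip":0},{"slide":[3,0,-2],"turn":0,"grip":0},{"slide":[6,0,-5],"turn":0,"grip":0},{"slide":[10,0,-9],"turn":0,"grip":0},{"slide":[14,-2,-14],"turn":0,"grip":0},{"slide":[17,-6,-16],"turn":0,"grip":0},{"slide":[18,-10,-16],"turn":0,"grip":0},{"slide":[18,-12,-16],"turn":0,"grip":0}]' 40
python3 ha.py 13; python3 al.py 13
```

```text
time: 20.6
eef_pos: [0.4278, 0.3847, 0.2738]
tcp_rot: [0.738, 0.674, 0.002, 0.001]
contact_force: [0.5, 0.3, 0.3]
opening: 0.003
finger_force: 0.0
side 0 57 [[-0.0855, 0.1681, 0.1451], [-0.0612, 0.1775, 0.1751]]
side 13 52 [[-0.0869, 0.0514, 0.1645], [-0.0621, 0.0619, 0.1753]]
top 0 21 [[-0.0834, 0.1635, 0.1664], [-0.0624, 0.1729, 0.1759]]
top 13 20 [[-0.0838, 0.0474, 0.1663], [-0.0616, 0.0565, 0.1771]]
0.24795893861514526 [-0.44979891 -0.11618008 -0.67319143]
side blue 175 [0.0022 0.0101 0.1928] [[-0.0032, -0.0084, 0.136], [0.0103, 0.0236, 0.2314]]
  peg 98 [0.0032 0.0005 0.1775] slope [0.0258 0.0004] [[-0.0266, -0.0089, 0.1699], [0.033, 0.0067, 0.1835]]
  brass 11 [-0.0242  0.0027  0.1517] [-0.028 -0.001  0.132] [-0.019  0.008  0.178]
  collar 87 [0.0477 0.0052 0.1845] [[0.039, -0.0088, 0.1736], [0.0564, 0.0153, 0.1904]]
top blue 138 [ 0.0048 -0.004   0.194 ] [[-0.0006, -0.0226, 0.1379], [0.0142, 0.0177, 0.2346]]
  peg 57 [-0.0056 -0.0038  0.1766] slope [-0.1123 -0.0044] [[-0.0258, -0.0221, 0.1678], [0.0291, 0.0068, 0.1838]]
  collar 21 [ 0.047  -0.0113  0.1836] [[0.0435, -0.0169, 0.1719], [0.053, -0.0034, 0.1914]]
```

Guard has moved 116.5 mm — not over the ridge yet; sampler and keeper fine. Push again, firmly.

```bash
python3 -m inch '[{"slide":[-4,4,0],"turn":0,"grip":0},{"slide":[-8,8,0],"turn":0,"grip":0},{"slide":[-11,11,0],"turn":0,"grip":0},{"slide":[-14,12,0],"turn":0,"grip":0},{"slide":[-14.6,12,2],"turn":0,"grip":0},{"slide":[-14.6,12,6],"turn":0,"grip":0},{"slide":[-14.6,12,10],"turn":0,"grip":0},{"slide":[-14.6,12,14],"turn":0,"grip":0},{"slide":[-14.6,12,16],"turn":0,"grip":0},{"slide":[-14.6,12,16],"turn":0,"grip":0},{"slide":[-14.6,12,16],"turn":0,"grip":0}]' 40
python3 -m inch '[{"slide":[-0.7,0,0],"turn":0,"grip":0},{"slide":[-1.4,0,0],"turn":0,"grip":0},{"slide":[-2,0,0],"turn":0,"grip":0},{"slide":[-2.4,0,0],"turn":0,"grip":0},{"slide":[-2.6,0,0],"turn":0,"grip":0},{"slide":[-2.6,0,0],"turn":0,"grip":0}]' 40
python3 -m inch '[{"slide":[-0.2,0,0],"turn":0,"grip":0},{"slide":[-0.4,0,0],"turn":0,"grip":0},{"slide":[-0.4,0,0],"turn":0,"grip":0}]' 40
```

```text
time: 21.8
eef_pos: [0.5356, 0.2254, 0.1114]
tcp_rot: [0.739, 0.673, -0.0, 0.0]
contact_force: [-0.1, 0.3, 0.6]
opening: 0.003
finger_force: 0.0
time: 22.4
eef_pos: [0.5326, 0.1997, 0.1114]
tcp_rot: [0.739, 0.673, 0.0, 0.0]
contact_force: [0.1, -0.3, 0.4]
opening: 0.001
finger_force: 0.0
time: 22.7
eef_pos: [0.5323, 0.1978, 0.1113]
tcp_rot: [0.739, 0.673, 0.002, -0.001]
contact_force: [0.7, 5.0, -0.5]
opening: 0.001
finger_force: 2.6
```

```bash
python3 -m inch '[{"slide":[-0.4,0,0],"turn":0,"grip":0},{"slide":[-0.8,0,0],"turn":0,"grip":0},{"slide":[-0.8,0,0],"turn":0,"grip":0}]' 40
python3 -m inch '[{"slide":[-0.3,0,0],"turn":0,"grip":0},{"slide":[-0.3,0,0],"turn":0,"grip":0}]' 40
```

```text
time: 23.0
eef_pos: [0.5326, 0.1981, 0.1117]
tcp_rot: [0.741, 0.672, 0.01, -0.006]
contact_force: [4.3, 28.2, -4.9]
opening: 0.002
finger_force: 14.5
time: 23.2
eef_pos: [0.5326, 0.1983, 0.1118]
tcp_rot: [0.741, 0.672, 0.012, -0.008]
contact_force: [5.7, 37.3, -6.9]
opening: 0.001
finger_force: 18.8
```

```bash
python3 -m inch '[{"slide":[1.5,0,0],"turn":0,"grip":0},{"slide":[2.5,0,0],"turn":0,"grip":0}]' 40
python3 - <<'E'
from h import *
p,_=load("side",13);q,_=load("top",13)
a=cv2.resize(p[180:310,165:270],(480,594),interpolation=cv2.INTER_CUBIC)
c=pix("top",[[.54,.13,.1]])[0].astype(int);print(c)
b=cv2.resize(q[c[1]-60:c[1]+50,c[0]-40:c[0]+19],(318,594),interpolation=cv2.INTER_CUBIC)
cv2.imwrite("pics/s13.png",np.hstack([a,b])[...,::-1])
E
```

```text
time: 23.4
eef_pos: [0.5333, 0.2111, 0.1112]
tcp_rot: [0.739, 0.674, -0.0, 0.0]
contact_force: [0.5, 0.1, -0.3]
opening: 0.001
finger_force: 0.0
[238 178]
```

View pics/s13.png

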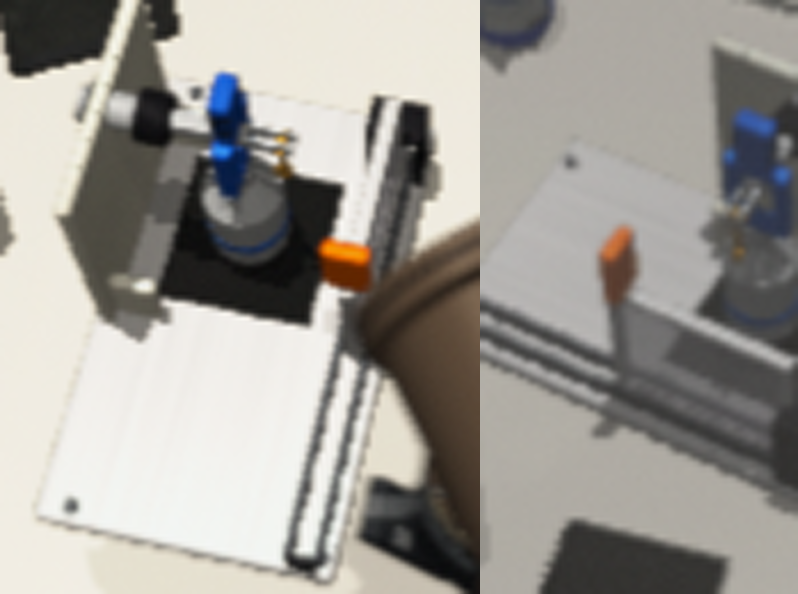

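The picture shows the sampler hanging upright behind the fallen keeper, and the guard's frame run into the latch housing (side (253,204)), handle at (241,238). It hit a hard stop at the same spot twice (37 N, no motion), after first running ahead of the finger as a snap would make it do. That fits it being latched, with a start slightly off fully open. Withdraw and make a final check.

```bash
python3 -m inch '[{"slide":[3,0,-3],"turn":0,"grip":0},{"slide":[6,0,-7],"turn":0,"grip":0},{"slide":[10,0,-11],"turn":0,"grip":0},{"slide":[14,-4,-15],"turn":0,"grip":0},{"slide":[16,-8,-16],"turn":0,"grip":0},{"slide":[16,-12,-16],"turn":0,"grip":0},{"slide":[16,-12,-16],"turn":0,"grip":0},{"slide":[16,-12,-16],"turn":0,"grip":0},{"slide":[16,-12,-16],"turn":0,"grip":0}]' 40
python3 ha.py 14; python3 al.py 14|grep -E "blue|brass"
python3 - <<'E'
from h import *
q=[.5988,.1187,-.0938]; u=np.array([np.cos(q[2]),np.sin(q[2])]); n=np.array([-u[1],u[0]])
# frame top (z~.124) extent along y at open/shut, rail end and housing
for j in(0,14):
  for cam in("side","top"):
    p,d=load(cam,j); X,c=cloud(cam,p,d,(150,80,310,330)); L=np.c_[(X[:,:2]-q[:2])@u,(X[:,:2]-q[:2])@n,X[:,2]]
    for nm,z0,z1 in(("frame",.112,.132),("rail",.014,.035),("house",.07,.09)):
        m=(abs(L[:,0]+.075)<.02)&(L[:,2]>z0)&(L[:,2]<z1)&(abs(L[:,1])<.22)
        if m.sum()>5: print(j,cam,nm,m.sum(),np.percentile(L[m,1],[2,98]).round(4))
E
```

```text
time: 24.3
eef_pos: [0.4297, 0.3797, 0.2707]
tcp_rot: [0.739, 0.673, -0.0, 0.0]
contact_force: [1.1, -0.4, -0.5]
opening: 0.001
finger_force: 0.0
side 0 57 [[-0.0855, 0.1681, 0.1451], [-0.0612, 0.1775, 0.1751]]
side 14 51 [[-0.0868, 0.0513, 0.1652], [-0.0618, 0.062, 0.1742]]
top 0 21 [[-0.0834, 0.1635, 0.1664], [-0.0624, 0.1729, 0.1759]]
top 14 19 [[-0.0842, 0.0475, 0.1677], [-0.0617, 0.0563, 0.1748]]
0.2437951796329417 [ 0.44024261 -0.07464976 -0.88756523]
side blue 175 [0.0022 0.0102 0.1928] [[-0.0033, -0.0098, 0.1366], [0.0103, 0.0236, 0.2312]]
  brass 10 [-0.0239  0.002   0.1515] [-0.027 -0.002  0.127] [-0.019  0.008  0.177]
top blue 140 [ 0.0051 -0.0038  0.1938] [[0.0003, -0.0224, 0.1358], [0.0145, 0.0187, 0.2332]]
0 side frame 175 [0.0545 0.18  ]
0 side rail 447 [-0.0706  0.1967]
0 side house 168 [-0.0838  0.1808]
0 top frame 135 [0.0514 0.1691]
0 top rail 215 [0.0554 0.1945]
0 top house 105 [0.0506 0.1775]
14 side frame 148 [-0.0607  0.0658]
14 side rail 425 [-0.0673  0.1973]
14 side house 115 [-0.0845  0.0655]
14 top frame 145 [-0.0656  0.0501]
14 top rail 478 [-0.0963  0.1918]
14 top house 197 [-0.0887  0.0572]
```

```bash
python3 -c "
from plant import ctrl
print(ctrl.sign_off())"
```

```text
the job is handed in; nothing more can be done
None
```

I handed the job in at about 24 s: the sampler hangs freely on the peg behind the fallen keeper, which I pulled against with about 5 N. The guard is shut against its hard stop, but its measured travel was only about 116.5 mm (latched is 123.5 mm from fully open), so I infer it is latched from the stop it hit twice and the way it ran ahead of the finger; no verdict came back.

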